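Put the bright marking-out set back in its pocket tray

TASK

Put the four bright steel marking-out parts - the vee block, the drilled oblong block, the screw jack and the L-shaped angle plate - back in the wooden tray, each standing upright and right down in the pocket cut to its shape. They are precision parts: set each one down, do not drop it. Leave the rust-brown vee block and the rust-brown screw jack standing where they are on the bench.

Things in the scene. Friction and masses are not known exactly. Their poses are not given: they have to be found in the camera images.
- vee_mid (a point): Bright ground-steel vee block, about 0.66 kg, standing on the bench, vee up: 60 mm long (own x, along the vee), 45 mm wide (own y), 50 mm high (own z up), flat parallel upright sides, 90-degree vee 36 mm wide and 18 mm deep along its top. Either way round is the same. Point: its centre, 25 mm above its underside.
- block_mid (a point): Bright ground-steel oblong block drilled with rows of holes, about 0.62 kg, standing on its long narrow face: 75 mm long (own x), 25 mm thick (own y), 50 mm high (own z up). Either way round is the same. Point: its centre, 25 mm above its underside.
- jack_mid (a point): Bright steel screw jack, about 0.3 kg: round, upright, own z up, yaw means nothing: foot 40 mm in diameter and 8 mm high, plain body 32 mm in diameter from 11 to 46 mm up, 15 mm screw, 22 mm cap; 66 mm high in all. Point: on its axis half-way up, 33 mm above its underside.
- angle_mid (a point): Bright steel angle plate, 0.36 kg, standing on end, an L seen from above: two upright walls 10 mm thick, 50 mm high, 55 mm long outside. Point: middle of the 55 x 55 mm square round the L, 25 mm above the underside. Own z up; L corner towards own -x, -y: one wall along x with mid-plane y = -22.5 mm (x -27.5 to 27.5), the other along y with mid-plane x = -22.5 mm.
- rustyvee_mid (a point): Rust-brown vee block, not part of the set, stays where it is: 60 mm long (own x, along the vee), 45 mm wide (own y), 50 mm high (own z up), flat parallel upright sides, 90-degree vee 36 mm wide and 18 mm deep along its top. Either way round is the same. Point: its centre, 25 mm above its underside.
- rustyjack_mid (a point): Rust-brown screw jack, not part of the set, stays where it is: round, upright, own z up, yaw means nothing: foot 40 mm in diameter and 8 mm high, plain body 32 mm in diameter from 11 to 46 mm up, 15 mm screw, 22 mm cap; 66 mm high in all. Point: on its axis half-way up, 33 mm above its underside.
- pocket_vee (a point): Charcoal 100 mm square insert, yellow pocket floor, one of four in the shallow wooden tray. This one has the wider oblong pocket, 74 mm along own x by 59 mm along own y, for the vee block. Floor 10 mm, rim and tray wall 22 mm above the bench. Point: centre of the pocket floor, z up; the vee block's x goes along the pocket's x, either way round.
- pocket_block (a point): Charcoal 100 mm square insert, yellow pocket floor, one of four in the shallow wooden tray. This one has the long narrow pocket, 89 mm along own x by 39 mm along own y, for the drilled block. Floor 10 mm, rim and tray wall 22 mm above the bench. Point: centre of the pocket floor, z up; the block's x goes along the pocket's x, either way round.
- pocket_jack (a point): Charcoal 100 mm square insert, yellow pocket floor, one of four in the shallow wooden tray. This one has the round pocket, 54 mm in diameter, for the screw jack. Floor 10 mm, rim and tray wall 22 mm above the bench. Point: centre of the pocket floor, z up.
- pocket_angle (a point): Charcoal 100 mm square insert, yellow pocket floor, one of four in the shallow wooden tray. L-shaped pocket for the angle plate: channels 24 mm wide, 69 mm long outside, corner to own -x, -y, mid-lines y = -22.5 and x = -22.5 mm. Floor 10 mm, rim and tray wall 22 mm above the bench. Point: insert's middle at floor level, z up; the plate's axes go along these, its point above this one.
Not all that is in view belongs to the job. Leave any red look-alike of the part that bears angle_mid alone. What is shaped like the part that bears jack_mid but yellow is not meant.

How it is judged:
At the end, for the whole second after the job is handed in: Each of the four bright parts stands in its own pocket: its centre within 12 mm horizontally of the pocket's centre, its underside within 4 mm of the pocket floor, within 0.08 rad of upright, released and at rest. The rust-brown vee block and jack are upright and within 25 mm of where they stood (horizontal distance between vee_mid and pocket_vee below 0.012 m and z of vee_mid in the frame of pocket_vee below 0.029 m and angle between each of vee_mid, block_mid, jack_mid, angle_mid's own z axis and vertical below 0.08 rad and linear speed of each of vee, block, jack, angle below 0.02 m/s and angular speed of each of vee, block, jack, angle below 0.2 rad/s and horizontal distance between block_mid and pocket_block below 0.012 m and z of block_mid in the frame of pocket_block below 0.029 m and horizontal distance between jack_mid and pocket_jack below 0.012 m and z of jack_mid in the frame of pocket_jack below 0.037 m and horizontal distance between angle_mid and pocket_angle below 0.012 m and z of angle_mid in the frame of pocket_angle below 0.029 m and distance of each of rustyvee_mid, rustyjack_mid from where it was at the start of the episode below 0.025 m and angle between each of rustyvee_mid, rustyjack_mid's own z axis and vertical below 0.1 rad); the robot touches nothing.
It fails at once if a bright part is dropped (it moves faster than 0.6 m/s while no finger touches it) ((linear speed of vee above 0.6 m/s and contact force between vee and the fingers below 0.1 N) or (linear speed of block above 0.6 m/s and contact force between block and the fingers below 0.1 N) or (linear speed of jack above 0.6 m/s and contact force between jack and the fingers below 0.1 N) or (linear speed of angle above 0.6 m/s and contact force between angle and the fingers below 0.1 N)).
It also fails if it takes over 120 s, if anything falls off the work surface, if the arm or the gripper's body presses on something with over 40 N, if the wrist force passes 120 N, or if a joint passes its speed limit or range.

ROBOT

A 6-joint arm with a two-finger parallel gripper is mounted at the origin on the work surface. World frame = base frame: x ahead of the robot, y to its left, z up, the work surface at z = 0. Lengths are in m, angles in rad, forces in N, time in s.
With the tool pointing down it reaches from about 0.25 to 0.725 m from the base axis. Payload 9.7 kg.
Tool frame: the origin (TCP) lies midway between the tips of the shut fingers; the grasp point (between the pads) lies 19 mm behind it; z points along the fingers, y is the line along which they close (so a half turn about z gives the same grasp; the last joint's range is limited). The gripper opens to 85 mm and grips with 20 to 120 N. Pads are 22 mm wide; open, the fingers measure 114 mm over their backs; the gripper's body (76 mm by 85 mm) begins 54 mm behind the grasp point. The pads swing forward as they close: fully open they stand 13 mm farther back than shut.
Start: joints at [-1.233, 0.087, 0.176, 1.66, 0, 1.571], TCP at [0.182, -0.519, 0.231] pointing down, gripper open.
Joint ranges: [-3.13, 3.13], [-0.85, 1.81], [-1.15, 1.24], [-2.2, 2.28], [-1.44, 1.52], [-3.14, 3.14]. Speed limits (rad/s): [2.22, 2.22, 2.57, 3.14, 3.14, 3.14].

INTERFACE

Orientations are given as a unit quaternion [w, x, y, z].
In Python, from station import robot, capture, finish_job, look_for, place_of gives the robot as it stands.
- The arm moves only by the tool jog_arm, never from a script. Its argument "deltas" is one flat list of numbers, 7 for each row, row after row: the turn, a rotation vector about the world's x, y, z in rad, then the shift along the world's x, y, z in cm, then the finger opening in cm, from 0 to 8.54. In form: [wx, wy, wz, dx, dy, dz, fingers, wx, wy, wz, dx, dy, dz, fingers, ...]. A call has exactly 5 rows; each row shifts and turns the commanded pose from where the row before left it; what a row does not reach is not made up. A row lasts 1/12 s, in which the tool goes at most 41.7 mm and 7.16 degrees, less where a joint would pass 70% of its speed; a pose out of reach is approached as far as the arm can. A call with a gripper value outside its range is refused whole. The fingers move at their own pace and stop on an object; "squeeze" is the grip in N (left out, the last holds). Time passes only in rows, so rows that do not move let the fingers close, or fill a call up. It gives the time, the measured TCP pose, the force, the opening and the grip force at its end, in the units of the state.
- robot.get_state(): the state, without advancing time (a new reading comes with each control period).
- capture(name): name is "side" or "top"; returns a dict with "color" (400x640x3 uint8, red, green, blue), "depth" (400x640 float32, m along the optical axis (not along the pixel's ray), 0 where there is no reading), "vfov" (degrees; the focal length in pixels is half the picture's height over the tangent of half this angle, whatever the lens; pixels are square), "cx", "cy" (the principal point, pixels), "R" (3x3) and "t" (3): a world point X has camera coordinates R X + t. Camera axes: x right, y down, z forward; pixel columns grow to the right and rows downward; lengths in m; the calibration is good to about 2 mm. A picture is of the moment at which its call begins.
- finish_job(): hands the job in; it is judged then, once.
Trained networks look in a picture, given as the dict that the camera call returned (one of the last four; its "shot" number tells which), for a name from the list of things; names that differ only in an ending like _2 or _b are one class to them, and where a whole thing is asked for, a point or a joint stands for the part that bears it (a point fixed in the world has none). Each returns a list of dicts, best first, with "p" (0 to 1); they miss things now and then, are a little off and sometimes report something else, mostly with a low value. They report only what shows in the picture. A call takes as long as a camera call. They do not tell look-alikes from the thing itself.
- look_for(picture, target): "at" ([x, y, z] in m, in world coordinates, good to about 4 mm: the middle of the surface that is visible of it).
- place_of(picture, target): "at" ([x, y, z] in m, in world coordinates, good to about 4 mm: a listed point, or the origin of a listed thing).
The state is a dict: "t": time; "joint_positions": joint angles; "joint_velocities": joint speeds; "tau": joint torques, N m; "tool_pos": TCP position; "eef_rot": TCP orientation; "force": force on the tool from outside, world axes, zero at the start; "wrist_torque": the same for the moment, N m; "opening": opening from 0.0 (shut) to 1.0 (fully open); "gripper_force": force on a finger pad.
Only numpy, scipy, OpenCV 4.12 (cv2) and the standard library are available. Lean on these libraries where they do the work, as an engineer would, in place of code of your own. Each camera call takes 0.05 s, during which the arm holds its last target. There are 200 camera calls.

## Working session

There is one attempt and no reset: what is moved stays moved. The work goes in short steps, Python scripts to look and compute and a tool call to move; the robot and the scene stay as the last step left them, time stands still between calls to the robot, and variables do not carry over. Pictures are saved under pics/ and viewed, at most 14 in all, crops included, and the job is handed in when it is done.

Besides the shell and the picture viewer there is one more tool, called as name(argument=value, ...) on one line, values as JSON. jog_arm: Moves the arm, as the interface text tells. Its arguments: {"type":"object","properties":{"deltas":{"type":"array","items":{"type":"number"}},"squeeze":{"type":"number"}},"required":["deltas"]}

```bash
ls; mkdir -p pics
python3 - <<'E'
from station import *
import cv2,pickle
for n in ("top","side"):
    c=capture(n); cv2.imwrite(f"pics/{n}0.png",c["color"][...,::-1]); pickle.dump(c,open(f"{n}0.pkl","wb"))
    print(n,c["vfov"],c["cx"],c["cy"],c["R"],c["t"])
    for k in "vee_mid block_mid jack_mid angle_mid rustyvee_mid rustyjack_mid pocket_vee pocket_block pocket_jack pocket_angle".split():
        print(k,[(round(d["p"],2),[round(float(x),3) for x in d["at"]]) for d in place_of(c,k)][:4])
print(robot.get_state())
E
```

```text
pics
top 53.8042489258214 319.41991201220986 201.81894134025688 [[ 0.01802379 -0.99949436 -0.02619492]
 [-0.99595445 -0.01564085 -0.08848782]
 [ 0.08803337  0.02768384 -0.99573276]] [-0.0071124   0.50024299  0.87179756]
vee_mid [(0.66, [0.447, -0.093, 0.025])]
block_mid [(0.82, [0.602, -0.203, 0.026]), (0.25, [0.446, 0.229, 0.009])]
jack_mid [(0.59, [0.45, -0.21, 0.033]), (0.58, [0.368, -0.266, 0.032]), (0.23, [0.593, -0.331, 0.034])]
angle_mid [(0.85, [0.612, -0.085, 0.024]), (0.56, [0.59, -0.009, 0.027])]
rustyvee_mid [(0.78, [0.46, -0.332, 0.027])]
rustyjack_mid [(0.67, [0.595, -0.332, 0.035])]
pocket_vee [(0.58, [0.545, 0.218, 0.003])]
pocket_block [(0.56, [0.445, 0.229, 0.009])]
pocket_jack []
pocket_angle [(0.73, [0.455, 0.338, 0.01])]
side 48.35776082152631 323.30585928741436 193.78514847559353 [[-0.78039072 -0.62497622 -0.01987573]
 [-0.30625433  0.40973783 -0.85925735]
 [ 0.54515925 -0.66446944 -0.51115727]] [0.37505456 0.20087417 0.73986128]
vee_mid [(0.87, [0.444, -0.092, 0.025])]
block_mid []
jack_mid [(0.7, [0.45, -0.211, 0.031]), (0.67, [0.366, -0.263, 0.032])]
angle_mi
[... 432 characters left out ...]
 1.1, 'joint_positions': array([-1.23300082e+00,  8.69237920e-02,  1.75898593e-01,  1.65979285e+00,
       -2.79596866e-05,  1.57080453e+00]), 'joint_velocities': array([-0.0009006 ,  0.00017018, -0.00125054,  0.00184254, -0.0006091 ,
       -0.00013064]), 'tau': array([ 3.98875040e-03, -5.20113015e+01,  4.64867449e+01,  1.77503684e-03,
        1.31635197e-04,  2.17924247e-05]), 'tool_pos': array([ 0.18226735, -0.51892216,  0.23127036]), 'eef_rot': array([-8.35712952e-06,  9.85771338e-01,  1.68091847e-01, -1.56067610e-05]), 'force': array([0.2979184 , 0.31021411, 0.33100521]), 'wrist_torque': array([ 0.05971187,  0.04906634, -0.00136777]), 'gripper_force': 0.0, 'opening': 1.0034588996892673}
```

View pics/top0.png

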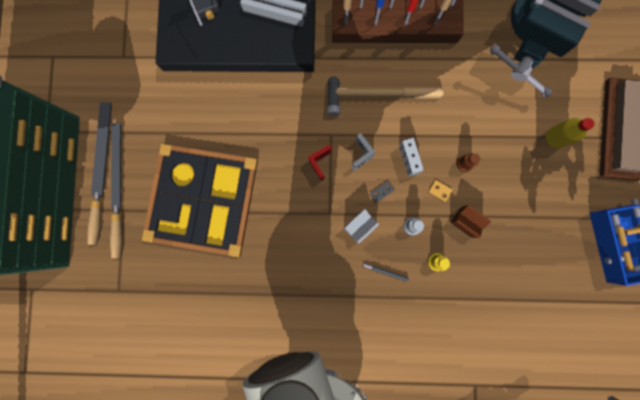

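View pics/side0.png

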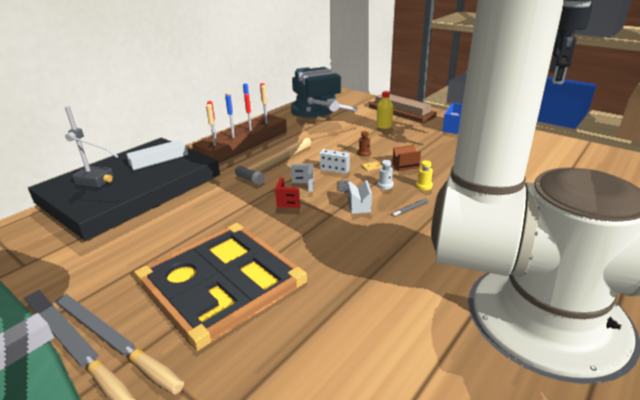

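```bash
cat > h.py <<'E'
import numpy as np,cv2,pickle
def ray(c,uv,z):
    f=200/np.tan(np.radians(c["vfov"]/2)); uv=np.atleast_2d(uv).astype(float)
    d=np.c_[(uv[:,0]-c["cx"])/f,(uv[:,1]-c["cy"])/f,np.ones(len(uv))]@c["R"]
    o=-c["R"].T@c["t"]; return o+d*((z-o[2])/d[:,2])[:,None]
def cloud(c):
    f=200/np.tan(np.radians(c["vfov"]/2)); v,u=np.mgrid[:400,:640]; D=c["depth"]
    P=np.stack([(u-c["cx"])/f*D,(v-c["cy"])/f*D,D],-1)
    return (P-c["t"])@c["R"]
def rect(p):
    (cx,cy),(a,b),ang=cv2.minAreaRect((p[:,:2]*1000).astype(np.float32))
    if a<b: a,b,ang=b,a,ang+90
    return f"c=({cx:.1f},{cy:.1f}) {a:.1f}x{b:.1f} yaw={(ang+90)%180-90:.1f}"
E
cat > m.py <<'E'
from h import *
for n in ("top0","side0"):
    c=pickle.load(open(n+".pkl","rb")); X=cloud(c); rgb=c["color"].astype(int); hsv=cv2.cvtColor(c["color"],cv2.COLOR_RGB2HSV)
    print(n,"cam",-c["R"].T@c["t"])
    reg=(X[...,0]>.33)&(X[...,0]<.68)&(X[...,1]>-.38)&(X[...,1]<.06)
    m=(reg&(X[...,2]>.015)&(X[...,2]<.09)&(c["depth"]>0)).astype(np.uint8)
    k,l,s,_=cv2.connectedComponentsWithStats(m)
    for i in range(1,k):
        if s[i,4]<40: continue
        P=X[l==i]; t=P[P[:,2]>P[:,2].max()-.012] if n=="top0" else P
        print("obj",s[i],"zmax",P[:,2].max().round(3),"top",rect(t),"mean",t.mean(0).round(3),"rgb",rgb[l==i].mean(0).round())
    reg=(X[...,0]>.36)&(X[...,0]<.64)&(X[...,1]>.14)&(X[...,1]<.42)
    m=(reg&(hsv[...,0]>20)&(hsv[...,0]<35)&(hsv[...,1]>150)&(hsv[...,2]>120)).astype(np.uint8)
    k,l,s,_=cv2.connectedComponentsWithStats(m)
    for i in range(1,k):
        if s[i,4]<60: continue
        vu=np.argwhere(l==i)[:,::-1]
        print("pk",s[i],*[f"z{z}: "+rect(ray(c,vu,z))+str((ray(c,vu,z)[:,:2].mean(0)*1000).round(1)) for z in(.01,.022)],"zmed",np.median(X[l==i][:,2]).round(4))
E
python3 m.py
python3 -c "
from h import *
for n,b in(('top0',(300,110,200,170)),('top0',(135,125,130,140)),):
    c=pickle.load(open(n+'.pkl','rb'));x,y,w,h=b
    cv2.imwrite(f'pics/crop{x}.png',cv2.resize(c['color'][y:y+h,x:x+w,::-1],None,fx=4,fy=4,interpolation=2)[:600])"
```

```text
top0 cam [ 0.42160015 -0.02341928  0.9121565 ]
obj [352 133  24  37 318] zmax 0.056 top c=(615.2,-82.2) 55.4x55.0 yaw=-52.4 mean [ 0.614 -0.096  0.051] rgb [102. 103. 107.]
obj [400 138  24  38 525] zmax 0.056 top c=(604.6,-203.0) 75.3x25.4 yaw=17.9 mean [ 0.604 -0.203  0.051] rgb [148. 151. 158.]
obj [308 144  24  36 293] zmax 0.055 top c=(590.0,-8.8) 55.5x54.8 yaw=31.2 mean [0.594 0.005 0.051] rgb [110.  29.  25.]
obj [459 153  21  17 247] zmax 0.072 top c=(597.1,-331.6) 21.1x20.2 yaw=-64.8 mean [ 0.597 -0.331  0.067] rgb [88. 50. 31.]
obj [452 205  40  33 738] zmax 0.055 top c=(462.1,-333.7) 60.0x46.0 yaw=53.9 mean [ 0.463 -0.334  0.049] rgb [86. 47. 28.]
obj [345 209  34  34 585] zmax 0.056 top c=(447.4,-92.0) 59.8x44.9 yaw=-46.3 mean [ 0.447 -0.092  0.049] rgb [139. 142. 148.]
obj [406 218  18  15 206] zmax 0.07 top c=(451.2,-210.4) 21.5x19.2 yaw=-88.9 mean [ 0.451 -0.21   0.067] rgb [145. 149. 154.]
obj [431 255  19  15 224] zmax 0.071 top c=(371.0,-265.0) 21.1x20.4 yaw=-49.5 mean [ 0.371 -0.265  0.067] rgb [182. 159.  42.]
pk [173 163  21  22 368] z0.01: c=(562.7,321.5) 49.9x4
[... 1474 characters left out ...]
0  24  28 532] zmax 0.054 top c=(445.1,-89.5) 66.0x45.8 yaw=-46.3 mean [ 0.439 -0.082  0.037] rgb [176. 181. 183.]
pk [210 238  38  25 510] z0.01: c=(550.1,217.0) 61.6x53.8 yaw=-7.7[550.1 217.4] z0.022: c=(537.0,226.3) 60.3x52.7 yaw=-7.7[537.  226.7] zmed 0.01
pk [241 262  37  27 507] z0.01: c=(449.0,231.3) 78.8x34.0 yaw=-8.2[448.  231.9] z0.022: c=(438.1,240.4) 77.1x33.3 yaw=-8.2[437.1 240.9] zmed 0.01
pk [167 267  29  16 321] z0.01: c=(565.9,319.6) 48.7x41.7 yaw=80.6[565.1 319.5] z0.022: c=(552.4,326.7) 47.7x40.8 yaw=80.6[551.7 326.6] zmed 0.01
pk [199 286  35  36 428] z0.01: c=(463.6,333.2) 65.3x58.4 yaw=81.6[453.5 324.8] z0.022: c=(452.4,340.0) 63.8x57.1 yaw=81.6[442.5 331.8] zmed 0.0098
```

View pics/crop300.png

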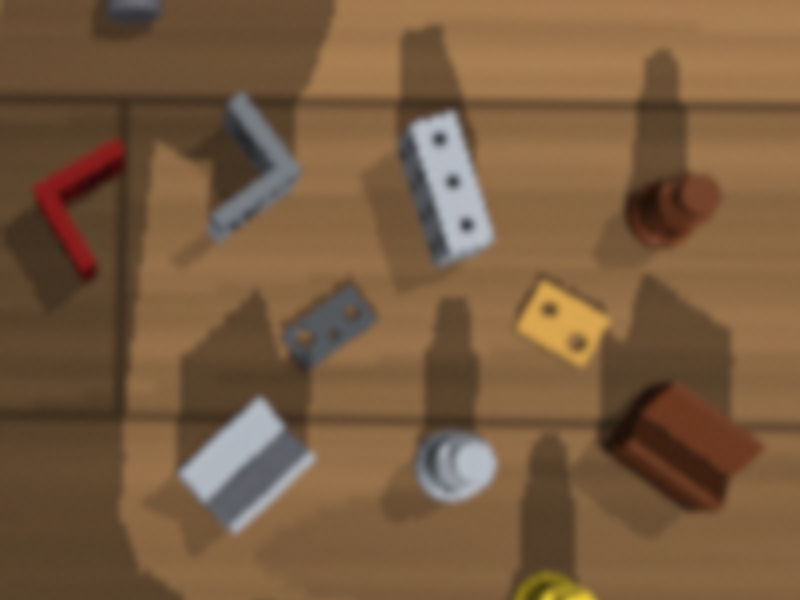

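View pics/crop135.png

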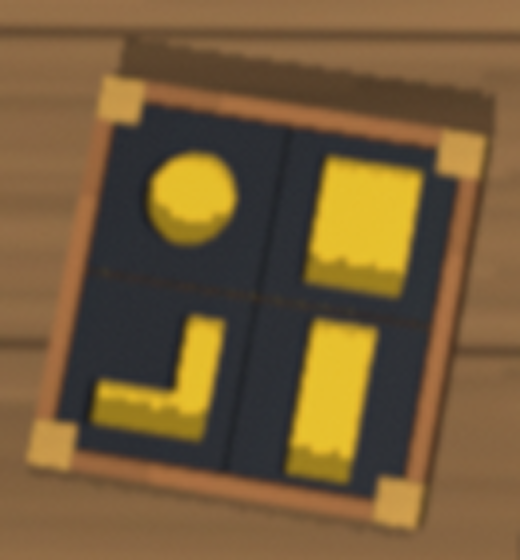

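The pictures show the bright vee at (361,227), block (411,155), jack (414,226) and angle plate (363,150). The red angle and the yellow and rusty parts are separate from these. The tray is at (200,195), yaw about -8.4°, with the L corner lower right (-x,-y). I'm going for the vee first.

jog_arm(deltas=[0,0,0.1,1.32,2.14,-0.5,8.5,0,0,0.1,1.32,2.14,-0.5,8.5,0,0,0.1,1.32,2.14,-0.5,8.5,0,0,0.1,1.32,2.14,-0.5,8.5,0,0,0.1,1.32,2.14,-0.5,8.5], squeeze=80)

```text
t: 1.52
tool_pos: [0.2486, -0.4109, 0.2061]
eef_rot: [0.0, 0.913, 0.409, 0.0]
force: [0.3, -0.2, 0.8]
opening: 0.995
gripper_force: 0.0
```

jog_arm(deltas=[0,0,0.1,1.32,2.14,-0.5,8.5,0,0,0.1,1.32,2.14,-0.5,8.5,0,0,0.1,1.32,2.14,-0.5,8.5,0,0,0.1,1.32,2.14,-0.5,8.5,0,0,0.1,1.32,2.14,-0.5,8.5])

```text
t: 1.93
tool_pos: [0.3147, -0.3038, 0.1812]
eef_rot: [0.0, 0.783, 0.622, 0.0]
force: [0.3, 0.1, 0.0]
opening: 0.988
gripper_force: 0.0
```

```bash
cat > s.py <<'E'
from station import robot
import numpy as np
from scipy.spatial.transform import Rotation as Ro
s=robot.get_state();w,x,y,z=s["eef_rot"];M=Ro.from_quat([x,y,z,w]).as_matrix()
print("t",round(s["t"],2),"pos",(s["tool_pos"]*1000).round(1),"closing",np.degrees(np.arctan2(M[1,1],M[0,1])).round(1),"tilt",M[:2,2].round(3),"j",np.degrees(s["joint_positions"]).round(1),"F",s["force"].round(1),"op",round(s["opening"]*85.4,1),"g",round(s["gripper_force"],1))
E
python3 s.py
```

```text
t 1.93 pos [ 314.7 -303.8  181.2] closing -13.1 tilt [ 0. -0.] j [-44.  -11.2 -10.9  90.2   0.   59.1] F [0.3 0.1 0. ] op 84.4 g 0.0
```

jog_arm(deltas=[0,0,0.1,1.32,2.14,-0.5,8.5,0,0,0.1,1.32,2.14,-0.5,8.5,0,0,0.1,1.32,2.14,-0.5,8.5,0,0,0.1,1.32,2.14,-0.5,8.5,0,0,0.1,1.32,2.14,-0.5,8.5])

```text
t: 2.35
tool_pos: [0.3808, -0.1968, 0.1562]
eef_rot: [0.0, 0.605, 0.796, 0.0]
force: [0.5, -0.4, -0.4]
opening: 0.992
gripper_force: 0.0
```

jog_arm(deltas=[0,0,0.1,1.32,2.14,-0.5,8.5,0,0,0.1,1.32,2.14,-0.5,8.5,0,0,0.1,1.32,2.14,-0.5,8.5,0,0,0.1,1.32,2.14,-0.5,8.5,0,0,0.09,1.32,2.08,-0.5,8.5])

```text
t: 2.77
tool_pos: [0.4468, -0.0903, 0.1312]
eef_rot: [0.0, 0.393, 0.919, 0.0]
force: [0.2, -1.0, 0.4]
opening: 0.994
gripper_force: 0.0
```

jog_arm(deltas=[0,0,0,0,0,-3.0,8.5,0,0,0,0,0,-3.0,8.5,0,0,0,0,0,-2.5,8.5,0,0,0,0,0,-2.0,8.5,0,0,0,0,0,-1.0,8.5])

```text
t: 3.18
tool_pos: [0.4449, -0.0911, 0.0137]
eef_rot: [-0.002, 0.396, 0.918, -0.0]
force: [-0.2, -1.1, 0.5]
opening: 0.998
gripper_force: 0.0
```

```bash
python3 s.py
python3 - <<'E'
from station import *
import cv2
c=capture("side");cv2.imwrite("pics/g1.png",cv2.resize(c["color"][100:260,260:480,::-1],None,fx=3,fy=3))
E
```

```text
t 3.18 pos [444.9 -91.1  13.7] closing 43.4 tilt [-0.003  0.001] j [-11.6  -6.4 -25.4  71.2  -0.   35. ] F [-0.2 -1.1  0.5] op 85.2 g 0.0
```

View pics/g1.png

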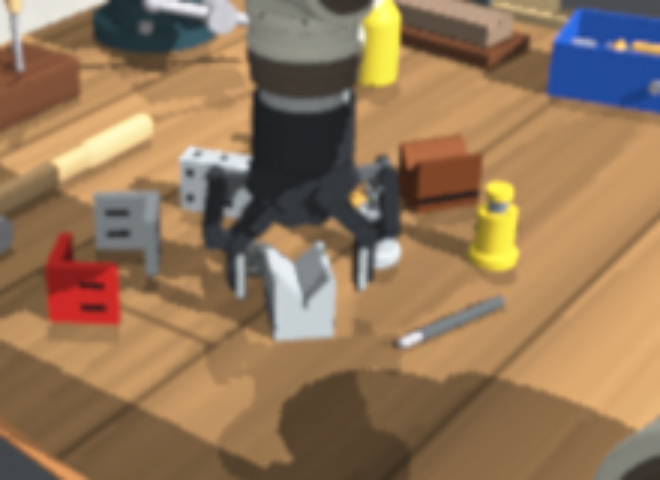

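The open fingers straddle the vee, so I'll close and lift.

jog_arm(deltas=[0,0,0,0,0,0,4.0,0,0,0,0,0,0,4.0,0,0,0,0,0,0,4.0,0,0,0,0,0,0,4.0,0,0,0,0,0,0,4.0], squeeze=80)

```text
t: 3.65
tool_pos: [0.4473, -0.0919, 0.0181]
eef_rot: [0.001, 0.396, 0.918, 0.0]
force: [-1.4, -1.3, 7.0]
opening: 0.514
gripper_force: 83.6
```

jog_arm(deltas=[0,0,0,0,0,0,4.0,0,0,0,0,0,0,4.0,0,0,0,0,0,0,4.0,0,0,0,0,0,0.3,4.0,0,0,0,0,0,0.4,4.0])

```text
t: 4.07
tool_pos: [0.4459, -0.0915, 0.0233]
eef_rot: [-0.0, 0.396, 0.918, -0.0]
force: [0.0, 0.2, -7.5]
opening: 0.515
gripper_force: 82.2
```

```bash
python3 s.py
```

```text
t 4.07 pos [445.9 -91.5  23.3] closing 43.4 tilt [-0.001  0.   ] j [-11.6  -6.7 -24.6  72.2   0.   35. ] F [ 0.   0.2 -7.5] op 44.0 g 82.2
```

jog_arm(deltas=[0,0,0,0,0,2,4.0,0,0,0,0,0,3,4.0,0,0,0,0,0,3,4.0,0,0,0.055,0.5,1.5,0,4.0,0,0,0.055,0.5,1.5,0,4.0])

```text
t: 4.48
tool_pos: [0.4572, -0.0617, 0.1055]
eef_rot: [0.002, 0.344, 0.939, 0.0]
force: [0.5, 0.4, -6.8]
opening: 0.512
gripper_force: 83.7
```

jog_arm(deltas=[0,0,0.055,0.9,2.8,0,4.0,0,0,0.055,0.9,2.8,0,4.0,0,0,0.055,0.9,2.8,0,4.0,0,0,0.055,0.9,2.8,0,4.0,0,0,0.055,0.9,2.8,0,4.0])

```text
t: 4.9
tool_pos: [0.5012, 0.0799, 0.1032]
eef_rot: [-0.0, 0.211, 0.977, -0.0]
force: [0.9, -0.5, -6.1]
opening: 0.509
gripper_force: 83.7
```

jog_arm(deltas=[0,0,0.055,0.9,2.8,0,4.0,0,0,0.055,0.9,2.8,0,4.0,0,0,0.055,0.9,2.8,0,4.0,0,0,0.055,0.9,2.8,0,4.0,0,0,0.055,0.85,2.85,0,4.0])

```text
t: 5.32
tool_pos: [0.5457, 0.2203, 0.1029]
eef_rot: [-0.001, 0.075, 0.997, -0.0]
force: [1.3, -1.1, -6.9]
opening: 0.514
gripper_force: 83.6
```

jog_arm(deltas=[0,0,0,0,0,0,4.0,0,0,0,0,0,-1.5,4.0,0,0,0,0,0,-1.5,4.0,0,0,0,0,0,-1,4.0,0,0,0,0,0,0,4.0])

```text
t: 5.73
tool_pos: [0.5442, 0.2184, 0.0604]
eef_rot: [-0.002, 0.077, 0.997, -0.001]
force: [-1.1, 0.2, -7.1]
opening: 0.509
gripper_force: 84.6
```

```bash
python3 s.py
python3 - <<'E'
from station import *
import cv2
c=capture("side");cv2.imwrite("pics/p1.png",cv2.resize(c["color"][130:350,120:380,::-1],None,fx=2.6,fy=2.6))
E
```

```text
t 5.73 pos [544.2 218.4  60.4] closing 81.2 tilt [-0.004 -0.002] j [21.9 10.3 -2.9 77.   0.  30.7] F [-1.1  0.2 -7.1] op 43.5 g 84.6
```

View pics/p1.png

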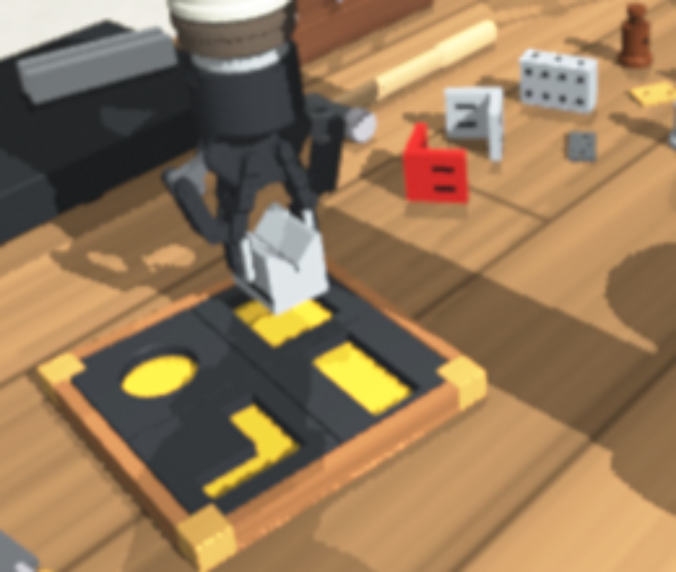

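The vee hangs over its pocket, aligned with it. I'll lower it.

jog_arm(deltas=[0,0,0,0.1,0,-1.2,4.0,0,0,0,0,0,-1.0,4.0,0,0,0,0,0,-0.8,4.0,0,0,0,0,0,-0.4,4.0,0,0,0,0,0,-0.1,4.0])

```text
t: 6.2
tool_pos: [0.5465, 0.2188, 0.0282]
eef_rot: [-0.0, 0.077, 0.997, -0.0]
force: [-5.4, -2.6, 6.1]
opening: 0.516
gripper_force: 85.8
```

jog_arm(deltas=[0,0,0,0,0,-0.1,4.0,0,0,0,0,0,-0.1,4.0,0,0,0,0,0,0,4.0,0,0,0,0,0,0,4.0,0,0,0,0,0,0,4.0])

```text
t: 6.62
tool_pos: [0.5467, 0.2189, 0.0281]
eef_rot: [0.0, 0.077, 0.997, 0.0]
force: [-8.8, -2.8, 9.8]
opening: 0.515
gripper_force: 86.4
```

```bash
python3 s.py
```

```text
t 6.62 pos [546.7 218.9  28.1] closing 81.2 tilt [0.001 0.   ] j [21.8 11.2 -5.6 73.2 -0.  30.6] F [-8.8 -2.8  9.8] op 44.0 g 86.4
```

jog_arm(deltas=[0,0,0,0,0,0,6.0,0,0,0,0,0,0,6.0,0,0,0,0,0,0,6.0,0,0,0,0,0,0,6.0,0,0,0,0,0,0,6.0])

```text
t: 7.03
tool_pos: [0.5469, 0.2191, 0.0263]
eef_rot: [0.0, 0.077, 0.997, 0.0]
force: [0.2, 0.3, 0.4]
opening: 0.702
gripper_force: 0.0
```

jog_arm(deltas=[0,0,0,0,0,2,6.0,0,0,0,0,0,3,6.0,0,0,0,0,0,3,6.0,0,0,0,0,0,3,6.0,0,0,0,0,0,0,6.0])

```text
t: 7.45
tool_pos: [0.5489, 0.2198, 0.1429]
eef_rot: [0.004, 0.077, 0.997, 0.002]
force: [0.4, -0.0, 1.4]
opening: 0.705
gripper_force: 0.0
```

```bash
python3 s.py
python3 - <<'E'
from station import *
from h import *
c=capture("side");cv2.imwrite("pics/p2.png",cv2.resize(c["color"][130:350,120:380,::-1],None,fx=2.6,fy=2.6))
print([(round(d["p"],2),d["at"]) for d in place_of(c,"vee_mid")])
X=cloud(c);m=(abs(X[...,0]-.546)<.06)&(abs(X[...,1]-.219)<.06)&(X[...,2]>.03)&(X[...,2]<.068)
print(rect(X[m]),X[m][:,2].max())
E
```

```text
t 7.45 pos [548.9 219.8 142.9] closing 81.2 tilt [0.008 0.003] j [21.8  9.3  5.  85.3  0.  30.6] F [ 0.4 -0.   1.4] op 60.2 g 0.0
[(0.67, [0.5455, 0.2177, 0.0101]), (0.64, [0.5435, 0.2174, 0.0324])]
c=(545.9,220.5) 64.0x46.4 yaw=-8.1 0.06169031764584626
```

View pics/p2.png

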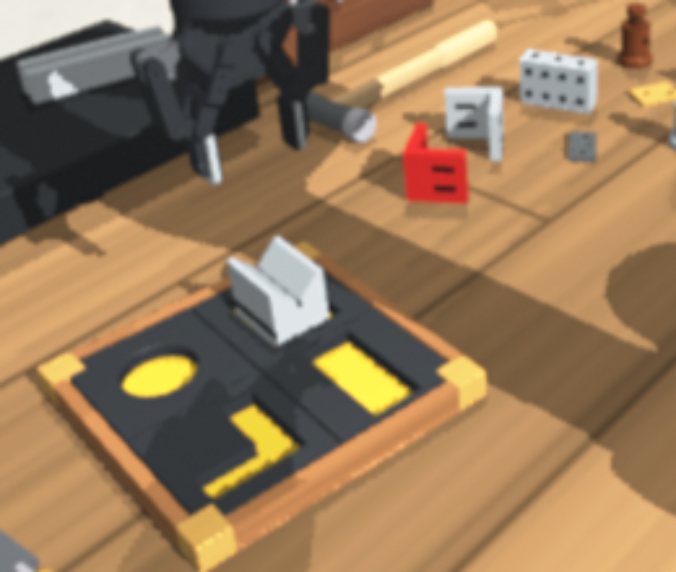

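The vee is seated, with its top at 60 mm and yaw -8.1°. The jack is next, keeping the same tool yaw.

jog_arm(deltas=[0,0,0,-0.8,-3.58,0,8.0,0,0,0,-0.8,-3.58,0,8.0,0,0,0,-0.8,-3.58,0,8.0,0,0,0,-0.8,-3.58,0,8.0,0,0,0,-0.8,-3.58,0,8.0])

```text
t: 7.97
tool_pos: [0.5055, 0.0386, 0.1346]
eef_rot: [-0.001, 0.077, 0.997, -0.0]
force: [1.1, 0.1, -0.1]
opening: 0.935
gripper_force: 0.0
```

jog_arm(deltas=[0,0,0,-0.8,-3.58,0,8.0,0,0,0,-0.8,-3.58,0,8.0,0,0,0,-0.8,-3.58,0,8.0,0,0,0,-0.8,-3.58,0,8.0,0,0,0,-0.8,-3.58,0,8.0])

```text
t: 8.38
tool_pos: [0.4655, -0.1404, 0.1348]
eef_rot: [-0.001, 0.077, 0.997, 0.0]
force: [0.6, 0.2, 0.4]
opening: 0.938
gripper_force: 0.0
```

jog_arm(deltas=[0,0,0,-0.8,-3.58,0,8.0,0,0,0,-0.8,-3.58,0,8.0,0,0,0,0,0,0,8.0,0,0,0,0,0,0,8.0,0,0,0,0,0,0,8.0])

```text
t: 8.8
tool_pos: [0.4503, -0.2103, 0.1351]
eef_rot: [-0.001, 0.077, 0.997, 0.0]
force: [0.2, -0.5, -1.0]
opening: 0.937
gripper_force: 0.0
```

```bash
python3 s.py
```

```text
t 8.8 pos [ 450.3 -210.3  135.1] closing 81.1 tilt [-0.002  0.001] j [-25.   -3.   -8.7  84.5   0.  -16.2] F [ 0.2 -0.5 -1. ] op 80.0 g 0.0
```

jog_arm(deltas=[0,0,0,0,0,-3.3,8.0,0,0,0,0,0,-3.3,8.0,0,0,0,0,0,-3,8.0,0,0,0,0,0,-2.0,8.0,0,0,0,0,0,-0.7,8.0])

```text
t: 9.22
tool_pos: [0.4491, -0.2082, 0.0094]
eef_rot: [-0.003, 0.076, 0.997, 0.001]
force: [-0.8, -0.3, 0.1]
opening: 0.935
gripper_force: 0.0
```

jog_arm(deltas=[0,0,0,0,0,0,8.0,0,0,0,0,0,0,2.8,0,0,0,0,0,0,2.8,0,0,0,0,0,0,2.8,0,0,0,0,0,0,2.8], squeeze=60)

```text
t: 9.63
tool_pos: [0.4516, -0.2109, 0.0146]
eef_rot: [0.001, 0.077, 0.997, -0.0]
force: [1.2, 0.2, -0.5]
opening: 0.377
gripper_force: 0.0
```

jog_arm(deltas=[0,0,0,0,0,0,2.8,0,0,0,0,0,0,2.8,0,0,0,0,0,0,2.8,0,0,0,0,0,0,2.8,0,0,0,0,0,0,2.8])

```text
t: 10.05
tool_pos: [0.4516, -0.211, 0.0148]
eef_rot: [0.001, 0.077, 0.997, -0.0]
force: [-1.2, -0.1, 4.9]
opening: 0.354
gripper_force: 59.0
```

```bash
python3 s.py
```

```text
t 10.05 pos [ 451.6 -211.    14.8] closing 81.2 tilt [ 0.002 -0.001] j [-25.   -0.6 -19.8  70.7   0.  -16.2] F [-1.2 -0.1  4.9] op 30.2 g 59.0
```

jog_arm(deltas=[0,0,0,0,0,1,2.8,0,0,0,0,0,3,2.8,0,0,0,0,0,3,2.8,0,0,0,0,0,3,2.8,0,0,0,0,1.5,0,2.8])

```text
t: 10.47
tool_pos: [0.4529, -0.1979, 0.12]
eef_rot: [0.004, 0.078, 0.997, -0.002]
force: [1.2, -0.5, -1.7]
opening: 0.351
gripper_force: 59.9
```

jog_arm(deltas=[0,0,0,0.7,3.4,0,2.8,0,0,0,0.7,3.4,0,2.8,0,0,0,0.7,3.4,0,2.8,0,0,0,0.7,3.4,0,2.8,0,0,0,0.7,3.4,0,2.8])

```text
t: 10.88
tool_pos: [0.4857, -0.0241, 0.1141]
eef_rot: [0.0, 0.077, 0.997, -0.0]
force: [1.0, -0.0, -2.7]
opening: 0.353
gripper_force: 60.1
```

jog_arm(deltas=[0,0,0,0.7,3.4,0,2.8,0,0,0,0.7,3.4,0,2.8,0,0,0,0.7,3.4,0,2.8,0,0,0,0.7,3.4,0,2.8,0,0,0,0.7,3.4,0,2.8])

```text
t: 11.3
tool_pos: [0.5207, 0.1461, 0.114]
eef_rot: [0.0, 0.077, 0.997, 0.0]
force: [1.1, -0.3, -1.9]
opening: 0.354
gripper_force: 60.1
```

jog_arm(deltas=[0,0,0,0.7,3.4,0,2.8,0,0,0,0.7,3.4,0,2.8,0,0,0,0.7,3.4,0,2.8,0,0,0,0.7,3.4,0,2.8,0,0,0,0.7,3.4,0,2.8])

```text
t: 11.72
tool_pos: [0.5557, 0.3161, 0.1138]
eef_rot: [0.0, 0.077, 0.997, -0.0]
force: [1.2, -0.8, -3.2]
opening: 0.351
gripper_force: 60.1
```

jog_arm(deltas=[0,0,0,0.3,0.5,0,2.8,0,0,0,0,0,0,2.8,0,0,0,0,0,0,2.8,0,0,0,0,0,0,2.8,0,0,0,0,0,0,2.8])

```text
t: 12.13
tool_pos: [0.5588, 0.3182, 0.1137]
eef_rot: [0.0, 0.077, 0.997, -0.0]
force: [0.3, -0.7, -2.7]
opening: 0.353
gripper_force: 60.3
```

```bash
python3 s.py
```

```text
t 12.13 pos [558.8 318.2 113.7] closing 81.1 tilt [ 0. -0.] j [29.7 17.1 11.  84.  -0.  38.5] F [ 0.3 -0.7 -2.7] op 30.1 g 60.3
```

jog_arm(deltas=[0,0,0,0.2,0.15,-2.5,2.8,0,0,0,0,0,-2.5,2.8,0,0,0,0,0,-1.6,2.8,0,0,0,0,0,-0.9,2.8,0,0,0,0,0,-0.6,2.8])

```text
t: 12.55
tool_pos: [0.5604, 0.3198, 0.0314]
eef_rot: [-0.001, 0.077, 0.997, -0.0]
force: [0.7, -0.2, -2.8]
opening: 0.348
gripper_force: 60.4
```

jog_arm(deltas=[0,0,0,0,0,-0.4,2.8,0,0,0,0,0,-0.2,2.8,0,0,0,0,0,-0.1,2.8,0,0,0,0,0,-0.1,2.8,0,0,0,0,0,0,2.8])

```text
t: 12.97
tool_pos: [0.5611, 0.321, 0.0249]
eef_rot: [0.0, 0.077, 0.997, 0.0]
force: [-0.1, 0.6, -2.5]
opening: 0.351
gripper_force: 60.4
```

jog_arm(deltas=[0,0,0,0,0,0,2.8,0,0,0,0,0,0,2.8,0,0,0,0,0,0,2.8,0,0,0,0,0,0,2.8,0,0,0,0,0,0,2.8])

```text
t: 13.38
tool_pos: [0.561, 0.3211, 0.0249]
eef_rot: [0.0, 0.077, 0.997, 0.0]
force: [-1.2, 0.4, 1.8]
opening: 0.359
gripper_force: 60.5
```

```bash
python3 s.py
```

```text
t 13.38 pos [561.  321.1  24.9] closing 81.2 tilt [0.001 0.   ] j [29.8 18.9  3.5 74.5 -0.  38.6] F [-1.2  0.4  1.8] op 30.6 g 60.5
```

jog_arm(deltas=[0,0,0,0,0,0,5.0,0,0,0,0,0,0,5.0,0,0,0,0,0,0,5.0,0,0,0,0,0,0,5.0,0,0,0,0,0,0,5.0])

```text
t: 13.8
tool_pos: [0.5608, 0.3209, 0.0243]
eef_rot: [-0.0, 0.077, 0.997, -0.0]
force: [-0.7, -1.0, 0.9]
opening: 0.584
gripper_force: 0.0
```

jog_arm(deltas=[0,0,0,0,0,1.5,5.0,0,0,0,0,0,3,5.0,0,0,0,0,0,3,5.0,0,0,0,0,0,3,5.0,0,0,0,0,0,0.5,5.0])

```text
t: 14.22
tool_pos: [0.5623, 0.3218, 0.1404]
eef_rot: [0.003, 0.077, 0.997, 0.002]
force: [0.2, 0.5, 0.7]
opening: 0.587
gripper_force: 0.0
```

jog_arm(deltas=[0,0,0.0313,0.29,-3.5,0,6.0,0,0,0.0313,0.29,-3.5,0,6.0,0,0,0.0313,0.29,-3.5,0,6.0,0,0,0.0313,0.29,-3.5,0,6.0,0,0,0.0313,0.29,-3.5,0,6.0])

```text
t: 14.63
tool_pos: [0.5751, 0.1444, 0.1341]
eef_rot: [-0.0, -0.002, 1.0, -0.0]
force: [-0.2, -0.1, 0.4]
opening: 0.701
gripper_force: 0.0
```

jog_arm(deltas=[0,0,0.0313,0.29,-3.5,0,6.0,0,0,0.0313,0.29,-3.5,0,6.0,0,0,0.0313,0.29,-3.5,0,6.0,0,0,0.0313,0.29,-3.5,0,6.0,0,0,0.0313,0.29,-3.5,0,6.0])

```text
t: 15.05
tool_pos: [0.5896, -0.0308, 0.1342]
eef_rot: [0.0, -0.08, 0.997, -0.0]
force: [1.1, -0.0, 0.3]
opening: 0.703
gripper_force: 0.0
```

jog_arm(deltas=[0,0,0.0313,0.29,-3.5,0,6.0,0,0,0.0313,0.29,-3.5,0,6.0,0,0,0.0313,0.29,-3.5,0,6.0,0,0,0.0313,0.29,-3.5,0,6.0,0,0,0.0313,0.29,-3.4,0,6.0])

```text
t: 15.47
tool_pos: [0.6041, -0.205, 0.1341]
eef_rot: [0.0, -0.158, 0.987, -0.0]
force: [0.8, -0.1, 0.2]
opening: 0.703
gripper_force: 0.0
```

jog_arm(deltas=[0,0,0,0,0,0,6.0,0,0,0,0,0,0,6.0,0,0,0,0,0,0,6.0,0,0,0,0,0,0,6.0,0,0,0,0,0,0,6.0])

```text
t: 15.88
tool_pos: [0.6044, -0.2019, 0.1344]
eef_rot: [0.0, -0.158, 0.987, 0.0]
force: [0.4, -0.4, -0.5]
opening: 0.702
gripper_force: 0.0
```

```bash
python3 s.py
python3 - <<'E'
from station import *
from h import *
c=capture("side");cv2.imwrite("pics/p3.png",c["color"][...,::-1])
X=cloud(c);m=(abs(X[...,0]-.561)<.04)&(abs(X[...,1]-.321)<.04)&(X[...,2]>.03)&(X[...,2]<.09)
print(rect(X[m]),X[m][:,2].max())
m=(abs(X[...,0]-.604)<.06)&(abs(X[...,1]+.203)<.06)&(X[...,2]>.01)&(X[...,2]<.058)
print(rect(X[m]),X[m][:,2].max())
E
```

```text
t 15.88 pos [ 604.4 -201.9  134.4] closing 108.2 tilt [0. 0.] j [-18.5  16.2  12.2  86.    0.  -36.6] F [ 0.4 -0.4 -0.5] op 60.0 g 0.0
c=(554.1,324.3) 31.9x29.5 yaw=65.6 0.0777970736112943
c=(602.8,-199.6) 77.3x32.8 yaw=17.2 0.05264695774252387
```

View pics/p3.png

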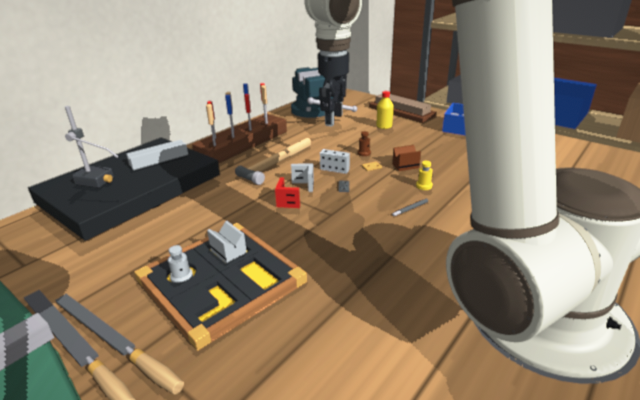

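The jack is seated at (178,265). Descending on the drilled block.

jog_arm(deltas=[0,0,0,0,-0.05,-3.3,6.0,0,0,0,0,0,-3.3,6.0,0,0,0,0,0,-2.8,6.0,0,0,0,0,0,-1.8,6.0,0,0,0,0,0,-0.6,6.0])

```text
t: 16.35
tool_pos: [0.6026, -0.2022, 0.0127]
eef_rot: [-0.002, -0.158, 0.987, 0.001]
force: [-0.6, -0.3, 0.5]
opening: 0.701
gripper_force: 0.0
```

jog_arm(deltas=[0,0,0,0,0,0,6.0,0,0,0,0,0,0,2.0,0,0,0,0,0,0,2.0,0,0,0,0,0,0,2.0,0,0,0,0,0,0,2.0], squeeze=80)

```text
t: 16.77
tool_pos: [0.6054, -0.2038, 0.0185]
eef_rot: [0.001, -0.157, 0.988, -0.001]
force: [0.4, 0.0, 5.9]
opening: 0.282
gripper_force: 80.2
```

jog_arm(deltas=[0,0,0,0,0,0,2.0,0,0,0,0,0,0,2.0,0,0,0,0,0,0,2.0,0,0,0,0,0,0,2.0,0,0,0,0,0,0,2.0])

```text
t: 17.18
tool_pos: [0.6054, -0.2038, 0.0185]
eef_rot: [0.001, -0.157, 0.988, -0.001]
force: [0.5, 1.3, 6.2]
opening: 0.279
gripper_force: 80.2
```

```bash
python3 s.py
```

```text
t 17.18 pos [ 605.4 -203.8   18.5] closing 108.1 tilt [ 0.003 -0.001] j [-18.6  18.    1.6  73.4   0.  -36.7] F [0.5 1.3 6.2] op 23.8 g 80.2
```

jog_arm(deltas=[0,0,0,0,0,1,2.0,0,0,0,0,0,3,2.0,0,0,0,0,0,3,2.0,0,0,0,0,0,2.5,2.0,0,0,0,0,0,0,2.0])

```text
t: 17.6
tool_pos: [0.6062, -0.2043, 0.1178]
eef_rot: [0.003, -0.157, 0.988, -0.002]
force: [0.3, -0.9, -4.9]
opening: 0.279
gripper_force: 79.8
```

jog_arm(deltas=[0,0,-0.0308,-1.06,2.91,0,2.0,0,0,-0.0308,-1.06,2.91,0,2.0,0,0,-0.0308,-1.06,2.91,0,2.0,0,0,-0.0308,-1.06,2.91,0,2.0,0,0,-0.0308,-1.06,2.91,0,2.0])

```text
t: 18.02
tool_pos: [0.5499, -0.057, 0.1099]
eef_rot: [-0.001, -0.08, 0.997, 0.0]
force: [-0.0, 0.3, -5.9]
opening: 0.285
gripper_force: 80.3
```

jog_arm(deltas=[0,0,-0.0308,-1.06,2.91,0,2.0,0,0,-0.0308,-1.06,2.91,0,2.0,0,0,-0.0308,-1.06,2.91,0,2.0,0,0,-0.0308,-1.06,2.91,0,2.0,0,0,-0.0308,-1.06,2.91,0,2.0])

```text
t: 18.43
tool_pos: [0.4969, 0.0885, 0.1101]
eef_rot: [-0.001, -0.003, 1.0, -0.0]
force: [-0.3, 0.1, -4.5]
opening: 0.282
gripper_force: 80.3
```

jog_arm(deltas=[0,0,-0.0308,-1.06,2.91,0,2.0,0,0,-0.0308,-1.06,2.91,0,2.0,0,0,-0.0308,-1.06,2.91,0,2.0,0,0,-0.0308,-1.06,2.91,0,2.0,0,0,-0.0308,-1.06,2.91,0,2.0])

```text
t: 18.85
tool_pos: [0.444, 0.2339, 0.1102]
eef_rot: [-0.001, 0.074, 0.997, -0.0]
force: [0.9, 0.1, -6.2]
opening: 0.276
gripper_force: 80.3
```

jog_arm(deltas=[0,0,0,0,0,0,2.0,0,0,0,0,0,0,2.0,0,0,0,0,0,0,2.0,0,0,0,0,0,0,2.0,0,0,0,0,0,0,2.0])

```text
t: 19.27
tool_pos: [0.4455, 0.232, 0.111]
eef_rot: [-0.0, 0.074, 0.997, -0.0]
force: [-0.5, 0.3, -6.4]
opening: 0.28
gripper_force: 80.7
```

```bash
python3 s.py;  python3 - <<'E'
from station import *
from h import *
c=capture("side");cv2.imwrite("pics/p4.png",cv2.resize(c["color"][130:350,120:380,::-1],None,fx=2.6,fy=2.6))
E
```

```text
t 19.27 pos [445.5 232.  111. ] closing 81.5 tilt [-0. -0.] j [ 27.5  -2.2 -10.5  81.7  -0.   36. ] F [-0.5  0.3 -6.4] op 23.9 g 80.7
```

View pics/p4.png

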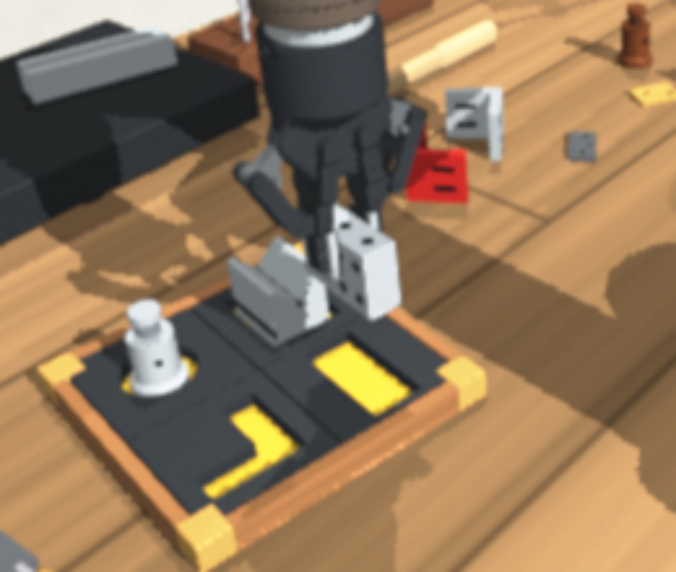

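The block hangs upright over its pocket. Lowering it.

jog_arm(deltas=[0,0,0,0,0.2,-2.5,2.0,0,0,0,0,0,-2.5,2.0,0,0,0,0,0,-1.5,2.0,0,0,0,0,0,-0.9,2.0,0,0,0,0,0,-0.5,2.0])

```text
t: 19.73
tool_pos: [0.4449, 0.2341, 0.0311]
eef_rot: [-0.001, 0.074, 0.997, -0.0]
force: [-0.1, -1.1, -6.0]
opening: 0.28
gripper_force: 80.8
```

jog_arm(deltas=[0,0,0,0,0,-0.2,2.0,0,0,0,0,0,-0.1,2.0,0,0,0,0,0,-0.1,2.0,0,0,0,0,0,-0.1,2.0,0,0,0,0,0,0,2.0])

```text
t: 20.15
tool_pos: [0.4459, 0.2352, 0.0284]
eef_rot: [0.001, 0.073, 0.997, 0.0]
force: [-1.0, -1.4, 0.3]
opening: 0.278
gripper_force: 81.5
```

jog_arm(deltas=[0,0,0,0,0,0,2.0,0,0,0,0,0,0,2.0,0,0,0,0,0,0,2.0,0,0,0,0,0,0,2.0,0,0,0,0,0,0,2.0])

```text
t: 20.57
tool_pos: [0.4459, 0.2352, 0.0284]
eef_rot: [0.001, 0.073, 0.997, 0.0]
force: [-1.4, -1.4, 6.7]
opening: 0.282
gripper_force: 82.5
```

```bash
python3 s.py
```

```text
t 20.57 pos [445.9 235.2  28.4] closing 81.6 tilt [0.002 0.001] j [ 27.8  -0.3 -17.9  72.3  -0.   36.2] F [-1.4 -1.4  6.7] op 24.1 g 82.5
```

jog_arm(deltas=[0,0,0,0,0,0,4.3,0,0,0,0,0,0,4.3,0,0,0,0,0,0,4.3,0,0,0,0,0,0,4.3,0,0,0,0,0,0,4.3])

```text
t: 20.98
tool_pos: [0.4453, 0.2349, 0.0272]
eef_rot: [-0.0, 0.073, 0.997, -0.0]
force: [-0.6, 0.8, -0.6]
opening: 0.503
gripper_force: 0.0
```

jog_arm(deltas=[0,0,0,0,0,1.5,4.3,0,0,0,0,0,3,4.3,0,0,0,0,0,3,4.3,0,0,0,0,0,3,4.3,0,0,0,0,0,0,4.3])

```text
t: 21.4
tool_pos: [0.4473, 0.2359, 0.1383]
eef_rot: [0.003, 0.073, 0.997, 0.002]
force: [0.8, 0.4, 1.0]
opening: 0.505
gripper_force: 0.0
```

jog_arm(deltas=[0,0,0.067,1.56,-2.75,0,4.3,0,0,0.067,1.56,-2.75,0,4.3,0,0,0.067,1.56,-2.75,0,4.3,0,0,0.067,1.56,-2.75,0,4.3,0,0,0.067,1.56,-2.75,0,4.3])

```text
t: 21.82
tool_pos: [0.5238, 0.096, 0.1321]
eef_rot: [0.0, -0.096, 0.995, 0.0]
force: [0.8, 0.5, 0.6]
opening: 0.506
gripper_force: 0.0
```

jog_arm(deltas=[0,0,0.067,1.56,-2.75,0,4.3,0,0,0.067,1.56,-2.75,0,4.3,0,0,0.067,1.56,-2.75,0,4.3,0,0,0.067,1.56,-2.75,0,4.3,0,0,0.067,1.56,-2.75,0,4.3])

```text
t: 22.23
tool_pos: [0.6019, -0.0417, 0.132]
eef_rot: [0.0, -0.26, 0.965, -0.0]
force: [-0.0, 0.4, 0.1]
opening: 0.507
gripper_force: 0.0
```

jog_arm(deltas=[0,0,0.067,1.56,-2.75,0,4.3,0,0,0.067,1.56,-2.75,0,4.3,0,0,0,0,0,0,4.3,0,0,0,0,0,0,4.3,0,0,0,0,0,0,4.3])

```text
t: 22.65
tool_pos: [0.6322, -0.095, 0.1318]
eef_rot: [-0.0, -0.322, 0.947, 0.0]
force: [-0.3, -0.4, -0.2]
opening: 0.506
gripper_force: 0.0
```

```bash
python3 s.py
python3 - <<'E'
from station import *
from h import *
c=capture("side")
X=cloud(c)
for a,b in((.445,.234),(.615,-.082)):
    m=(abs(X[...,0]-a)<.05)&(abs(X[...,1]-b)<.05)&(X[...,2]>.03)&(X[...,2]<.068)
    print(rect(X[m]),X[m][:,2].max())
E
```

```text
t 22.65 pos [632.2 -95.  131.8] closing 127.6 tilt [-0.001  0.   ] j [ -8.6  16.5  12.4  85.9   0.  -46.2] F [-0.3 -0.4 -0.2] op 43.2 g 0.0
c=(443.7,237.2) 77.2x27.2 yaw=-8.9 0.06250267733480404
c=(611.7,-78.8) 60.6x55.3 yaw=-51.2 0.05191324918244013
```

jog_arm(deltas=[0,0,0,0,-0.05,-2.5,4.3,0,0,0,0,0,-2.5,4.3,0,0,0,0,0,-1.8,4.3,0,0,0,0,0,0,4.3,0,0,0,0,0,0,4.3])

```text
t: 23.12
tool_pos: [0.6317, -0.0945, 0.0641]
eef_rot: [-0.001, -0.323, 0.946, 0.0]
force: [0.2, -0.3, 1.2]
opening: 0.504
gripper_force: 0.0
```

```bash
python3 s.py
python3 - <<'E'
from station import *
from h import *
c=capture("side");cv2.imwrite("pics/g4.png",cv2.resize(c["color"][110:220,250:370,::-1],None,fx=5,fy=5,interpolation=2))
E
```

```text
t 23.12 pos [631.7 -94.5  64.1] closing 127.7 tilt [-0.001  0.   ] j [ -8.5  17.1   5.6  78.6   0.  -46.3] F [ 0.2 -0.3  1.2] op 43.0 g 0.0
```

View pics/g4.png

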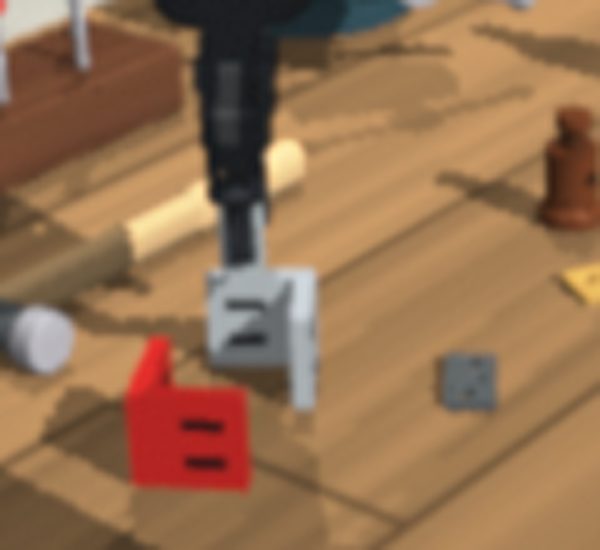

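The fingers line up with the back wall, spanning columns 220-265 of the crop. Going down and closing.

jog_arm(deltas=[0,0,0,0,0,-1.5,4.3,0,0,0,0,0,-1.5,4.3,0,0,0,0,0,-1.2,4.3,0,0,0,0,0,-0.6,4.3,0,0,0,0,0,0,4.3])

```text
t: 23.58
tool_pos: [0.6321, -0.0954, 0.0156]
eef_rot: [-0.001, -0.323, 0.946, 0.0]
force: [-0.1, -0.1, -0.2]
opening: 0.504
gripper_force: 0.0
```

jog_arm(deltas=[0,0,0,0,0,0,2.0,0,0,0,0,0,0,1.4,0,0,0,0,0,0,0.5,0,0,0,0,0,0,0.5,0,0,0,0,0,0,0.5], squeeze=80)

```text
t: 24.0
tool_pos: [0.6333, -0.0957, 0.0176]
eef_rot: [0.001, -0.323, 0.946, -0.0]
force: [1.1, 0.6, 6.1]
opening: 0.105
gripper_force: 79.1
```

jog_arm(deltas=[0,0,0,0,0,0,0.5,0,0,0,0,0,0,0.5,0,0,0,0,0,0,0.5,0,0,0,0,0,0,0.5,0,0,0,0,0,0,0.5])

```text
t: 24.42
tool_pos: [0.6332, -0.0957, 0.0176]
eef_rot: [0.001, -0.323, 0.946, -0.0]
force: [0.8, 0.1, 5.5]
opening: 0.102
gripper_force: 79.1
```

```bash
python3 s.py
```

```text
t 24.42 pos [633.2 -95.7  17.6] closing 127.7 tilt [ 0.002 -0.   ] j [ -8.6  18.3   1.8  73.5   0.  -46.3] F [0.8 0.1 5.5] op 8.7 g 79.1
```

jog_arm(deltas=[0,0,0,0,0,1,0.5,0,0,0,0,0,3,0.5,0,0,0,0,0,3,0.5,0,0,0,0,0,3,0.5,0,0,0,0,0,0,0.5])

```text
t: 24.83
tool_pos: [0.6345, -0.096, 0.1234]
eef_rot: [0.004, -0.323, 0.946, -0.002]
force: [1.1, 1.0, -2.2]
opening: 0.103
gripper_force: 78.5
```

jog_arm(deltas=[0,0,-0.0537,-1.13,2.71,0,0.5,0,0,-0.0537,-1.13,2.71,0,0.5,0,0,-0.0537,-1.13,2.71,0,0.5,0,0,-0.0537,-1.13,2.71,0,0.5,0,0,-0.0537,-1.13,2.71,0,0.5])

```text
t: 25.25
tool_pos: [0.5748, 0.0408, 0.1157]
eef_rot: [-0.001, -0.192, 0.981, 0.0]
force: [0.7, 0.3, -3.1]
opening: 0.102
gripper_force: 78.8
```

jog_arm(deltas=[0,0,-0.0537,-1.13,2.71,0,0.5,0,0,-0.0537,-1.13,2.71,0,0.5,0,0,-0.0537,-1.13,2.71,0,0.5,0,0,-0.0537,-1.13,2.71,0,0.5,0,0,-0.0537,-1.13,2.71,0,0.5])

```text
t: 25.67
tool_pos: [0.5183, 0.1764, 0.1159]
eef_rot: [-0.0, -0.059, 0.998, -0.0]
force: [0.3, 0.7, -3.9]
opening: 0.106
gripper_force: 78.8
```

jog_arm(deltas=[0,0,-0.0537,-1.13,2.71,0,0.5,0,0,-0.0537,-1.13,2.71,0,0.5,0,0,-0.0537,-1.13,2.71,0,0.5,0,0,-0.0537,-1.13,2.71,0,0.5,0,0,-0.0537,-1.13,2.71,0,0.5])

```text
t: 26.08
tool_pos: [0.4618, 0.3118, 0.1159]
eef_rot: [-0.0, 0.075, 0.997, -0.0]
force: [0.6, 0.4, -2.4]
opening: 0.103
gripper_force: 78.8
```

jog_arm(deltas=[0,0,0,0,0,0,0.5,0,0,0,0,0,0,0.5,0,0,0,0,0,0,0.5,0,0,0,0,0,0,0.5,0,0,0,0,0,0,0.5])

```text
t: 26.5
tool_pos: [0.4633, 0.31, 0.1162]
eef_rot: [-0.0, 0.074, 0.997, -0.0]
force: [-0.2, -1.4, -2.4]
opening: 0.102
gripper_force: 79.2
```

```bash
python3 s.py;  python3 - <<'E'
from station import *
from h import *
c=capture("side");cv2.imwrite("pics/p5.png",cv2.resize(c["color"][130:350,120:380,::-1],None,fx=2.6,fy=2.6))
E
```

```text
t 26.5 pos [463.3 310.  116.2] closing 81.5 tilt [-0. -0.] j [33.8  5.3 -2.3 82.4 -0.  42.3] F [-0.2 -1.4 -2.4] op 8.7 g 79.2
```

View pics/p5.png

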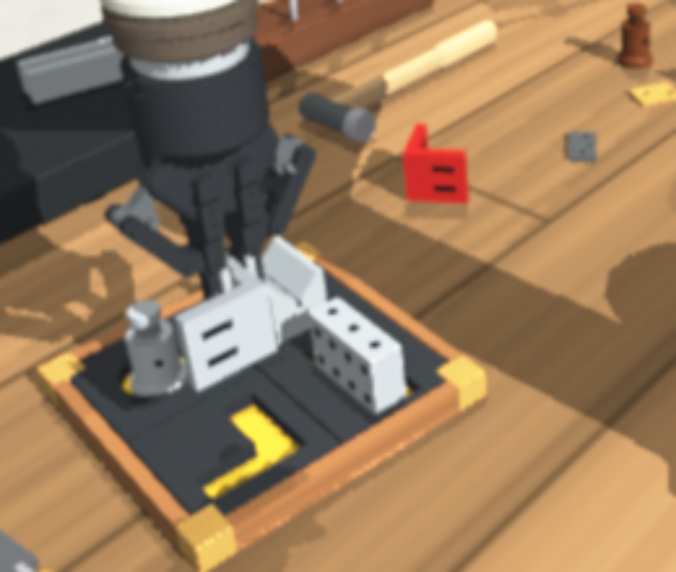

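The plate is upright with its L corner to the right, matching the pocket. Before lowering I'll check its position from the depth image.

Run:
```python
from station import *
from h import *
c=capture("side");X=cloud(c);rgb=c["color"].astype(int)
g=(abs(X[...,0]-.46)<.06)&(abs(X[...,1]-.334)<.06)&(X[...,2]>.102)&(X[...,2]<.145)&(rgb.min(-1)>110)
P=X[g][:,:2]*1000; th=np.radians(-8.4); R=np.array([[np.cos(th),-np.sin(th)],[np.sin(th),np.cos(th)]])
q=(P-[460,334.7])@R
print(len(q),"own x pct",np.percentile(q[:,0],[2,10,25,50,75,98]).round(1),"own y",np.percentile(q[:,1],[1,5,50,95,99]).round(1))
f=q[q[:,0]<-22]; print("front wall y",f[:,1].min(),f[:,1].max(),"slope",np.polyfit(f[:,1],f[:,0],1))
```

```text
789 own x pct [-29.1 -28.4 -27.8 -27.1 -26.3  -1.5] own y [-35.9 -25.9  -0.7  26.8  27.4]
front wall y -28.460916306645114 27.977401633302907 slope [ 1.42955059e-02 -2.71564626e+01]
```

jog_arm(deltas=[0,0,0,0,0.05,-2.5,0.5,0,0,0,0,0,-2.5,0.5,0,0,0,0,0,-1.7,0.5,0,0,0,0,0,-1.0,0.5,0,0,0,0,0,-0.5,0.5])

```text
t: 27.02
tool_pos: [0.4625, 0.3106, 0.0328]
eef_rot: [-0.001, 0.074, 0.997, -0.001]
force: [0.2, -0.2, -2.9]
opening: 0.105
gripper_force: 79.0
```

jog_arm(deltas=[0,0,0,0,0,-0.3,0.5,0,0,0,0,0,-0.2,0.5,0,0,0,0,0,-0.1,0.5,0,0,0,0,0,-0.1,0.5,0,0,0,0,0,0,0.5])

```text
t: 27.43
tool_pos: [0.4633, 0.3116, 0.0279]
eef_rot: [0.0, 0.074, 0.997, 0.0]
force: [0.9, 0.1, -3.3]
opening: 0.103
gripper_force: 79.0
```

jog_arm(deltas=[0,0,0,0,0,-0.05,0.5,0,0,0,0,0,0,0.5,0,0,0,0,0,0,0.5,0,0,0,0,0,0,0.5,0,0,0,0,0,0,0.5])

```text
t: 27.85
tool_pos: [0.4633, 0.3116, 0.0276]
eef_rot: [0.0, 0.074, 0.997, 0.0]
force: [-0.8, -1.0, 5.6]
opening: 0.105
gripper_force: 80.2
```

```bash
python3 s.py
```

```text
t 27.85 pos [463.3 311.6  27.6] closing 81.5 tilt [0.001 0.001] j [ 33.9   7.1 -10.2  72.6  -0.   42.4] F [-0.8 -1.   5.6] op 9.0 g 80.2
```

jog_arm(deltas=[0,0,0,0,0,0,3.0,0,0,0,0,0,0,3.0,0,0,0,0,0,0,3.0,0,0,0,0,0,0,3.0,0,0,0,0,0,0,3.0])

```text
t: 28.27
tool_pos: [0.4629, 0.3114, 0.0266]
eef_rot: [-0.0, 0.074, 0.997, -0.0]
force: [-0.1, -0.1, 1.3]
opening: 0.352
gripper_force: 0.0
```

jog_arm(deltas=[0,0,0,0,0,1.0,3.0,0,0,0,0,0,3,3.0,0,0,0,0,0,3,3.0,0,0,0,0,0,4,3.0,0,0,0,0,0,4,3.0])

```text
t: 28.68
tool_pos: [0.4624, 0.311, 0.1787]
eef_rot: [-0.0, 0.074, 0.997, -0.0]
force: [-0.2, -0.3, 1.4]
opening: 0.352
gripper_force: 0.0
```

jog_arm(deltas=[0,0,0,0,-3.5,1,3.0,0,0,0,0,-3.5,0,3.0,0,0,0,0,-3.5,0,3.0,0,0,0,0,-3.5,0,3.0,0,0,0,0,-3.5,0,3.0])

```text
t: 29.1
tool_pos: [0.4627, 0.135, 0.1878]
eef_rot: [0.001, 0.074, 0.997, 0.0]
force: [0.9, 0.2, -0.0]
opening: 0.352
gripper_force: 0.0
```

jog_arm(deltas=[0,0,0,0,-3.5,0,3.0,0,0,0,0,-3.5,0,3.0,0,0,0,0,-3.5,0,3.0,0,0,0,0,0,0,3.0,0,0,0,0,0,0,3.0])

```text
t: 29.52
tool_pos: [0.463, 0.0298, 0.1877]
eef_rot: [0.0, 0.076, 0.997, 0.0]
force: [-0.8, 0.4, -0.0]
opening: 0.35
gripper_force: 0.0
```

```bash
python3 s.py;  python3 - <<'E'
from station import *
from h import *
c=capture("side");cv2.imwrite("pics/p6.png",cv2.resize(c["color"][110:330,130:450,::-1],None,fx=2.4,fy=2.4))
for k in "vee_mid block_mid jack_mid angle_mid rustyvee_mid rustyjack_mid".split(): print(k,[(round(d["p"],2),np.round(d["at"],3)) for d in place_of(c,k)][:3])
E
```

```text
t 29.52 pos [463.   29.8 187.7] closing 81.3 tilt [0.001 0.   ] j [ 3.7 -7.5 -7.  90.4  0.  12.4] F [-0.8  0.4 -0. ] op 29.9 g 0.0
vee_mid [(0.55, array([0.544, 0.217, 0.034]))]
block_mid [(0.86, array([0.443, 0.235, 0.034]))]
jack_mid [(0.7, array([0.557, 0.321, 0.041])), (0.7, array([ 0.367, -0.262,  0.034]))]
angle_mid [(0.96, array([ 0.585, -0.011,  0.028])), (0.82, array([0.465, 0.332, 0.038])), (0.5, array([ 0.461, -0.331,  0.028]))]
rustyvee_mid [(0.58, array([ 0.459, -0.333,  0.025]))]
rustyjack_mid [(0.57, array([ 0.598, -0.331,  0.03 ]))]
```

View pics/p6.png

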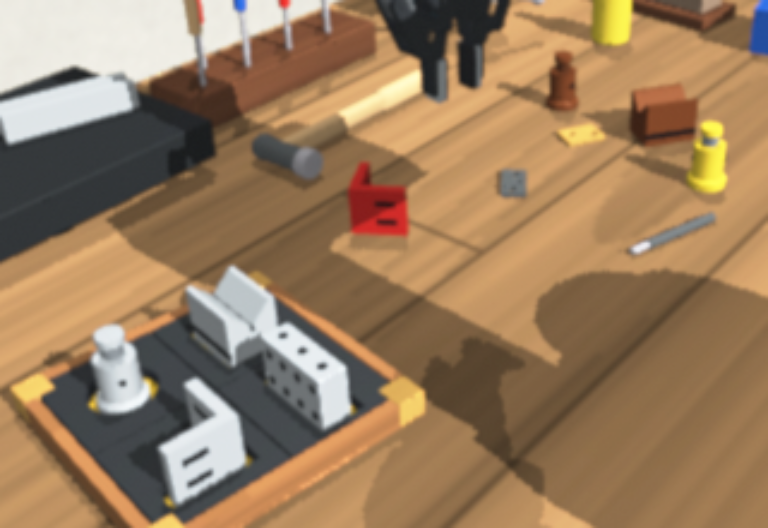

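All four parts stand in their pockets (jack at crop 122,370; vee 232,315; block 305,375; angle plate 205,440). The rusty parts are where they started and the gripper is clear.

```bash
python3 -c "
from station import *
print(finish_job())"
```

```text
the job is handed in; nothing more can be done
None
```

The job is handed in at about 30 s on the robot clock, with no verdict returned: all four bright parts stand upright in their own pockets, and the rust-brown vee block and jack were not moved.

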